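Test the folding lid stay of a camp grill

TASK

The folding stay of the green camp grill has just been refitted, so test it: raise the lid (there is a bar handle at its front) until the stay snaps straight and locks, then let go and stand clear for a moment so that the stay alone carries the lid. After that break the knee by pushing its red knob towards the rear of the grill, and let the lid come down fully shut without slamming, with the stay folded again. Leave the red cup, fuel bottle, black plate and green spatula where they are.

Things in the scene. Friction and masses are not known exactly. Their poses are not given: they have to be found in the camera images.
- grill: Green camp grill, a box 200 mm deep (its x) x 300 mm wide (its y) x 110 mm high, fixed to the cart. Origin under its centre; its x axis points from the front (handle side, towards the robot) to the rear (hinge side), y to the left, z up. A folding stay of two brass straps, each 87 mm between pivots, runs outside its right (-y) wall from a pivot on the wall to a pivot on the lid's edge.
- grill_hinge (a point): middle of the lid's hinge axis: on the rear rim, 100 mm behind the grill's centre and 110 mm up; the hinge axis is the grill's y axis
- lid (a joint): lid angle, rad: 0 shut, about 1.07 when carried by the locked stay; the stay lets it go no farther than 1.08. The lid is a plate 200 x 300 x 16 mm, about 0.95 kg. Its hinge is damped: unsupported, the lid sinks shut by itself in about 2 to 5 s. Lifting at the handle takes about 4 to 10 N.
- lid_bar (a point): centre of the lid's black bar handle: a round bar 12 mm thick along the grill's y, 120 mm long between its two 10 mm posts, 45 mm in front of the lid's front edge with open space (39 mm) between; it lies 245 mm from the hinge axis and 8 mm above the level of the hinge when shut, and turns with the lid
- stay_knee (a joint): angle of the stay's knee, rad: 0 folded with the lid shut, 2.67 straight, 2.87 at its stop past straight (locked). A light spring carries it past straight when the lid is lifted fully up to the end of its travel; the lid's weight then holds it there. Pushed back below 2.1 it stays broken and the lid sinks and folds it on its own; pushed less, the spring may snap it back.
- stay_knob (a point): centre of the red knob on the stay's knee, a cylinder 18 mm thick, 45 mm long along the grill's y. When locked it is about 195 mm right of the grill's centre line, 155 mm above the cart, 12 mm forward of the grill's centre. A push of 1 to 5 N across the straps (0.86 rearward, 0.51 down), kept up for 40 to 55 mm, breaks the knee; the knob then runs on to 50 mm above the cart.
- cup: red anodized cup, 76 mm across, 85 mm tall, bystander; origin under its centre
- fuel: aluminium fuel bottle with black cap, 72 mm across, 200 mm tall, bystander; origin under its centre
- plate: black plastic plate, 200 mm across, 18 mm high, bystander; origin under its centre
- spatula: green spatula lying flat, bystander; origin near its middle

How it is judged:
By the outcome, as a careful person would: the job done as asked, in the order asked, and still so for the second after the job is handed in, with the robot touching nothing.
It also fails if it takes over 54 s, if anything falls off the work surface, if the arm or the gripper's body presses on something with over 40 N, if the wrist force passes 120 N, or if a joint passes its speed limit or range.

ROBOT

A 6-joint arm with a two-finger parallel gripper is mounted at the origin on the work surface. World frame = base frame: x ahead of the robot, y to its left, z up, the work surface at z = 0. Lengths are in mm, angles in rad, forces in N, time in s.
With the tool pointing down it reaches from about 400 to 825 mm from the base axis. Payload 7 kg.
Tool frame: the origin (TCP) lies at the very end of the fingers, on their centre line; the grasp point (between the pads) lies 19 mm behind it; z points along the fingers, y is the line along which they close (so a half turn about z gives the same grasp; the last joint's range is limited). The gripper opens to 88 mm and grips with 3 to 60 N. Pads are 19 mm wide; open, the fingers measure 130 mm over their backs; the gripper's body (78 mm by 193 mm) begins 47 mm behind the grasp point.
Start: joints at [-0.861, 0.359, 0.012, 0, -1.224, -0.288], TCP at [276.319, -615.827, 226.561] pointing down, gripper open.
Joint ranges: [-3.07, 3.07], [-1.43, 2.12], [-1.02, 1.25], [-3.03, 1.67], [-3.05, -0], [-3.03, 3.03]. Speed limits (rad/s): [2.39, 2.39, 3.01, 3.14, 3.14, 3.14].

INTERFACE

Orientations are given as a unit quaternion [x, y, z, w].
In Python, from plant import bot gives the robot as it stands. Calls block until the motion is done:
- bot.move_ptp(position, orientation): joint-space move of the TCP to a pose.
- bot.line_to(position, velocity=150, ori=None): straight line of the TCP; ori=None keeps the orientation; velocity is the mean speed in mm/s.
- bot.move_joints(angles): joint-space move.
- bot.move_gripper(opening, force=None): finger opening in mm; force is the grip in N (None keeps the last); returns when the fingers have stopped.
- bot.pause(seconds).
- bot.solve_ik(position, orientation): joint angles nearest the present ones, or None.
- bot.read_state(): the state.
- bot.camera(name): name is "scene" or "top"; returns the picture (420x560x3 uint8, red, green, blue); there is no depth.
- bot.get_calibration(name): a dict with "fx", "fy", "cx", "cy" (pixels), "view" (4x4, takes a point from world to camera coordinates). Camera axes: x right, y up, looking along -z (the intrinsics and any distortion apply to the point x, -y, -z); pixel columns grow to the right and rows downward; lengths in mm; the calibration is good to about 2 mm. A picture is of the moment at which its call begins. get_calibration takes no time and is no camera call.
A pose or a line that the arm cannot do raises bot.Unreachable and nothing moves.
- bot.close_job(): hands the job in; it is judged then, once.
The state is a dict: "t": time; "joint_pos": joint angles; "qvel": joint speeds; "tau": joint torques, N m; "tcp_pos": TCP position; "eef_rot": TCP orientation; "contact_force": force on the tool from outside, world axes, zero at the start; "moment": the same for the moment, N m; "width": finger opening in mm; "finger_force": force on a finger pad.
Only numpy, scipy, OpenCV 4.12 (cv2) and the standard library are available. Lean on these libraries where they do the work, as an engineer would, in place of code of your own. Each camera call takes 0.05 s, during which the arm holds its last target. There are 200 camera calls.

## Working session

There is one attempt and no reset: what is moved stays moved. The work goes in short steps, each a Python script; the robot and the scene stay as the last script left them, time stands still between calls to the robot, and variables do not carry over. Pictures are saved under pics/ and viewed, at most 10 in all, crops included, and the job is handed in when it is done.

```bash
mkdir -p pics; ls; python3 - <<'E'
from plant import bot
import cv2,json
for n in("scene","top"):
    im=bot.camera(n); cv2.imwrite(f"pics/{n}0.png",im[:,:,::-1])
    c=bot.get_calibration(n); print(n,c)
print(bot.read_state())
E
```

```text
pics
scene {'fx': 414.63512469698844, 'fy': 414.63512469698844, 'cx': 276.5026114333313, 'cy': 206.92617831715756, 'view': array([[ 8.43797293e-01,  5.36655862e-01,  2.57172978e-03,
        -4.44339696e+02],
       [-3.84242037e-01,  6.00793962e-01,  7.01002619e-01,
         8.35311427e+01],
       [ 3.74652085e-01, -5.92492280e-01,  7.13154060e-01,
        -1.54201824e+03],
       [ 0.00000000e+00,  0.00000000e+00,  0.00000000e+00,
         1.00000000e+00]])}
top {'fx': 515.741321157911, 'fy': 515.741321157911, 'cx': 279.7314863690907, 'cy': 211.64052849948777, 'view': array([[-3.35234758e-03, -9.99977628e-01,  5.78838248e-03,
         3.07438485e+01],
       [ 9.91188469e-01, -2.55628418e-03,  1.32434453e-01,
        -5.04907101e+02],
       [-1.32416694e-01,  6.18134429e-03,  9.91174864e-01,
        -1.78111483e+03],
       [ 0.00000000e+00,  0.00000000e+00,  0.00000000e+00,
         1.00000000e+00]])}
{'t': 0.1, 'joint_pos': array([-8.60916603e-01,  3.59291300e-01,  1.11810085e-02, -3.17656525e-04,
       -1.22405855e+00, -2.88122624e-01]), 'qvel': array([ 0.00151354, -0.00294247,  0.00287672,  0.00064285,  0.00092446,
       -0.00149007]), 'tau': array([-1.96507171e-03, -5.84161627e+01,  2.93752134e+01,  7.01552331e+00,
        1.01539999e-02, -5.56078805e-05]), 'tcp_pos': array([ 276.15235287, -615.47633046,  225.74349736]), 'eef_rot': array([-2.09266137e-01,  9.77858472e-01,  6.74039276e-04, -1.97277777e-04]), 'contact_force': array([-0.38495827, -0.39545343, -0.91831716]), 'moment': array([ 0.01926785,  0.00777727, -0.03057493]), 'finger_force': 0.0, 'width': 87.35291877152542}
```

View pics/scene0.png

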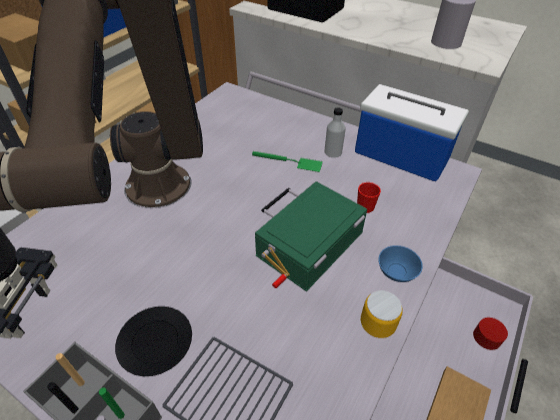

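View pics/top0.png

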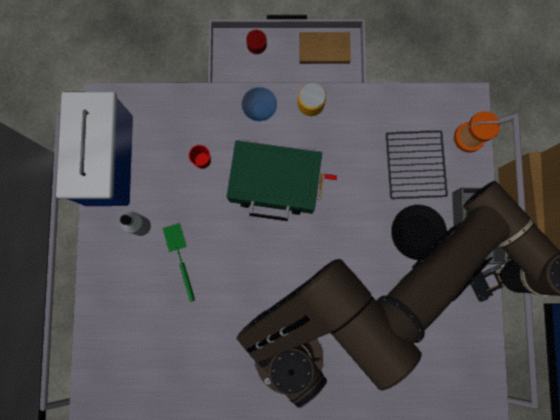

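```bash
cat > h.py <<'E'
from plant import bot
import cv2,numpy as np
from scipy.spatial.transform import Rotation as R
def ray(n,uv):
    c=bot.get_calibration(n);V=c["view"]
    d=np.array([(uv[0]-c["cx"])/c["fx"],-(uv[1]-c["cy"])/c["fy"],-1.])
    return -V[:3,:3].T@V[:3,3],V[:3,:3].T@d
def on_plane(n,uv,z):
    o,d=ray(n,uv);return o+d*(z-o[2])/d[2]
def two(uvt,uvs):
    (a,u),(b,v)=ray("top",uvt),ray("scene",uvs)
    s=np.linalg.lstsq(np.c_[u,-v],b-a,rcond=None)[0]
    p,q=a+u*s[0],b+v*s[1];return (p+q)/2,np.linalg.norm(p-q)
def mask(im,lo,hi): return cv2.inRange(cv2.cvtColor(im,cv2.COLOR_RGB2HSV),lo,hi)
def knob(n,box):
    x0,y0,x1,y1=box
    m=mask(bot.camera(n),(0,150,60),(8,255,255))|0
    k=np.zeros_like(m);k[y0:y1,x0:x1]=m[y0:y1,x0:x1]
    M=cv2.moments(k,True);return np.array([M["m10"],M["m01"]])/max(M["m00"],1),M["m00"]
E
python3 - <<'E'
from h import *
im=bot.camera("top")
m=mask(im,(65,90,20),(95,255,200)); m[:130]=0;m[225:]=0;m[:,:215]=0;m[:,335:]=0
c=max(cv2.findContours(m,0,2)[0],key=cv2.contourArea)
P=np.float32([on_plane("top",p,126)[:2] for p in c[:,0]])
print("lid rect z126",cv2.minAreaRect(P),cv2.boxPoints(cv2.minAreaRect(P)))
kt,ks=knob("top",(320,165,345,190)),knob("scene",(265,268,295,295));print(kt,ks,two(kt[0],ks[0]))
# black bar in top
g=cv2.cvtColor(im,cv2.COLOR_RGB2GRAY)
big=cv2.resize(im[125:235,215:350],None,fx=5,fy=5,interpolation=cv2.INTER_CUBIC)
cv2.imwrite("pics/crop.png",big[:,:,::-1])
E
```

```text
lid rect z126 ((613.3574829101562, 48.702369689941406), (294.2770690917969, 208.14239501953125), 81.83297729492188) [[ 489.4394   -82.15962]
 [ 695.4708  -111.72818]
 [ 737.2756   179.56436]
 [ 531.24414  209.13292]]
(array([329.86486486, 176.45945946]), 37.0) (array([279.20987654, 280.41975309]), 81.0) (array([ 627.78778408, -146.79219705,   51.37441913]), np.float64(1.9903212144741902))
```

View pics/crop.png

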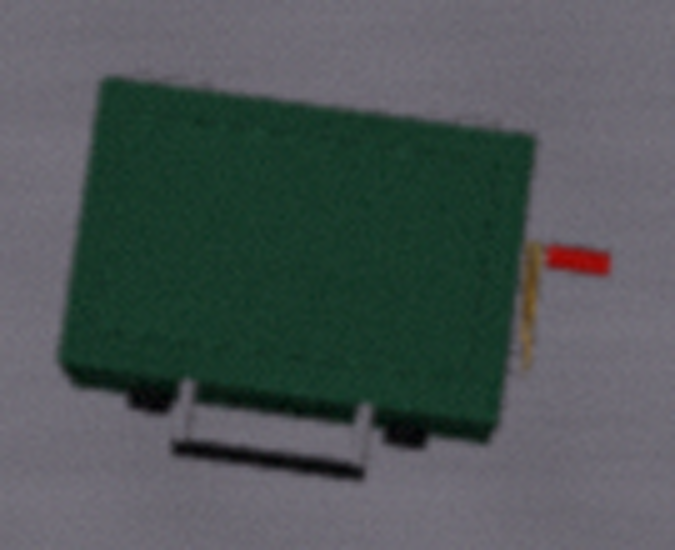

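```bash
python3 - <<'E'
from h import *
o=np.array([215,125]);f=lambda x,y,z:on_plane("top",np.array([x,y])/5+o-.4,z)[:2]
b=f(172,448,118),f(365,472,118); print("bar",b,(b[0]+b[1])/2,np.linalg.norm(b[0]-b[1]),np.arctan2(*(b[0]-b[1])))
r=f(103,77,126),f(534,132,126); print("rear",r,(r[0]+r[1])/2,np.linalg.norm(r[0]-r[1]),np.arctan2(*(r[0]-r[1])))
fr=f(60,362,126),f(495,420,126); print("front",fr,(fr[0]+fr[1])/2)
E
```

```text
bar (array([485.32203141, 132.74543123]), array([468.78707727,   3.51914593])) [477.05455434  68.13228858] 130.27984311450894 0.12726198085867807
rear (array([738.68560631, 180.35663311]), array([ 699.81529951, -112.23055748])) [719.25045291  34.06303782] 295.15786428558897 0.13207694233660738
front (array([542.55051464, 207.55194676]), array([502.59544773, -83.38155599])) [522.57298119  62.08519538]
```

```bash
cat >> h.py <<'E'
a=0.137
gx=np.array([np.cos(a),-np.sin(a),0]);gy=np.array([np.sin(a),np.cos(a),0]);gz=np.array([0,0,1.])
H=np.array([719.5,34,110.])
C=H-100*gx-110*gz
def L(x,y,z): return C+x*gx+y*gy+z*gz
def bar(th):
    al=np.pi-8/245-th;r=np.hypot(245,8);return H+r*np.cos(al)*gx+r*np.sin(al)*gz
def quat(y,z): return R.from_matrix(np.c_[np.cross(y,z),y,z]).as_quat()
D=15
def best(y,z,p):
    q=[quat(s*y,z) for s in(1,-1)];j=[bot.solve_ik(p,k) for k in q];now=bot.read_state()["joint_pos"]
    print(j);return min(zip(q,j),key=lambda t:9e9 if t[1] is None else abs(np.array(t[1])-now).max())[0]
def st(m=""):
    s=bot.read_state();print(m,round(s["t"],2),s["tcp_pos"].round(1),"F",s["contact_force"].round(1),"w",round(s["width"],1),"ff",round(s["finger_force"],1))
E
python3 - <<'E'
from h import *
p=bar(0)-D*gz
q=best(gx,-gz,p)
print(q,[bot.solve_ik(bar(t)-D*gz,q) is not None for t in(.5,1.09)])
bot.move_gripper(32)
bot.move_ptp(p+[0,0,110],q); st("above")
bot.line_to(p,80); st("down")
cv2.imwrite("pics/a.png",np.hstack([bot.camera("top")[100:260,180:380],bot.camera("scene")[130:290,180:380]])[:,:,::-1])
bot.move_gripper(8,30); st("grip")
for t in(.05,.12): bot.line_to(bar(t)-D*gz,40); st(t)
E
python3 -c "
import cv2;i=cv2.imread('pics/a.png');cv2.imwrite('pics/a2.png',cv2.resize(i,None,fx=2,fy=2))"
```

```text
[array([ 0.55021814,  0.16389311, -0.57230042,  0.        , -0.8346028 ,
        2.45437451]), array([ 0.55021814,  0.16389311, -0.57230042,  0.        , -0.8346028 ,
       -0.68721814])]
[-0.65704953  0.75384741 -0.         -0.        ] [True, True]
above 3.83 [477.  67. 213.] F [-0.5 -0.1  0.5] w 31.9 ff 0.0
down 5.35 [477.1  67.6 103.5] F [-0.5  0.3  0.1] w 32.7 ff 0.0
grip 5.95 [476.8  67.5 103.1] F [-0.7  0.3 -0.2] w 10.9 ff 30.0
0.05 6.41 [477.5  67.4 115.4] F [ 2.  -0.1 -5.2] w 10.8 ff 30.0
0.12 6.98 [479.4  67.1 132.5] F [ 1.3 -0.1 -4.5] w 11.2 ff 30.0
```

View pics/a2.png

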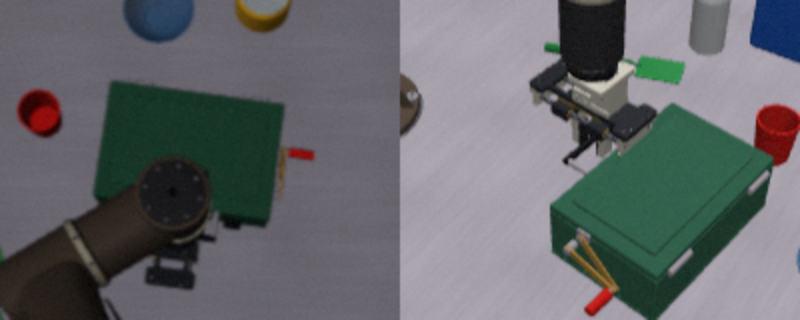

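The picture shows the fingers straddling the bar at about (590,150), the grip closed to 11 mm (on the bar) and the lift load of 5 N is as expected. I'll carry on lifting.

```bash
python3 - <<'E'
from h import *
for t in(.25,.38,.51,.64,.77,.9,1.0,1.05,1.085):
    bot.line_to(bar(t)-D*gz,70 if t<1.01 else 30); st(t)
bot.pause(.2); st()
kt,ks=knob("top",(310,140,370,225)),knob("scene",(220,180,330,310));print(kt,ks)
p,e=two(kt[0],ks[0]);print("knob",p,e,"expected",L(-12,-195,155))
cv2.imwrite("pics/b.png",cv2.resize(bot.camera("scene")[100:310,150:400],None,fx=3,fy=2.8)[:,:,::-1])
E
```

```text
0.25 7.59 [486.   66.1 163.4] F [-3.3  1.3 -2.8] w 10.8 ff 30.0
0.38 8.2 [496.3  64.6 193.6] F [-5.5  2.8 -1. ] w 11.3 ff 30.0
0.51 8.81 [510.2  62.6 221.9] F [-9.8  3.6  2.4] w 11.0 ff 30.0
0.64 9.42 [527.6  60.1 248.6] F [-13.3   5.7   7.3] w 10.9 ff 30.0
0.77 10.03 [548.8  57.1 273.4] F [-17.4   5.7  14.1] w 10.8 ff 30.0
0.9 10.63 [573.8  53.4 295.5] F [-15.6   3.8  18.1] w 11.2 ff 30.0
1.0 11.13 [595.1  50.4 309.3] F [-10.9   2.5  15.2] w 11.2 ff 30.0
1.05 11.69 [605.9  48.8 315.3] F [-8.7  1.2 12.8] w 11.0 ff 30.0
1.085 12.12 [612.1  47.9 318.3] F [-12.7   2.7  11.9] w 11.0 ff 30.0
 12.32 [612.1  47.9 318.3] F [-12.4   2.   10.9] w 10.7 ff 30.0
(array([331.6097561, 182.7804878]), 41.0) (array([267.48076923, 251.29807692]), 104.0)
knob [ 586.11421343 -141.79898674  150.8143206 ] 1.781482616928995 expected [ 581.91791166 -143.87683651  155.        ]
```

View pics/b.png

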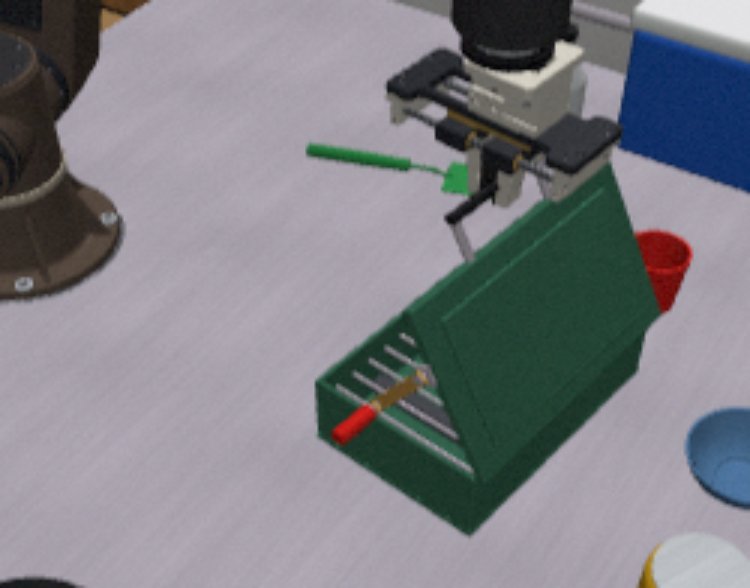

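```bash
python3 - <<'E'
from h import *
for t in(1.10,1.115,1.13):
    bot.line_to(bar(t)-D*gz,20); bot.pause(.2); st(t)
    kt,ks=knob("top",(310,140,370,225)),knob("scene",(220,180,330,310))
    p,e=two(kt[0],ks[0]);d=p-C;print("knob local",[round(float(d@g),1) for g in(gx,gy,gz)],round(e,1))
    if np.linalg.norm(bot.read_state()["contact_force"])>28: break
E
```

```text
1.1 13.01 [612.7  47.8 318.6] F [-21.4   4.9  12.2] w 11.0 ff 30.0
knob local [-6.3, -192.3, 149.6] 0.7
1.115 13.64 [613.2  47.6 318.8] F [-30.9   7.2  12.2] w 11.1 ff 30.0
knob local [-5.7, -192.4, 149.5] 1.5
```

```bash
python3 - <<'E'
from h import *
for t in(1.085,1.07,1.06,1.05):
    bot.line_to(bar(t)-D*gz,20); bot.pause(.3); st(t)
    kt,ks=knob("top",(310,140,370,225)),knob("scene",(220,180,330,310))
    p,e=two(kt[0],ks[0]);d=p-C;print("knob local",[round(float(d@g),1) for g in(gx,gy,gz)],round(e,1))
    if d@gx>0: print("going wrong way"); break
E
```

```text
1.085 14.56 [612.   47.9 318.3] F [-11.8   2.1  12. ] w 10.7 ff 30.0
knob local [-8.0, -193.5, 152.0] 3.3
1.07 15.29 [610.3  48.2 317.4] F [-8.2  0.5 12.6] w 10.9 ff 30.0
knob local [-13.4, -193.2, 155.2] 2.7
1.06 15.97 [609.9  48.3 317.2] F [-1.  -0.4 12.2] w 10.5 ff 30.0
knob local [-13.8, -191.7, 153.9] 1.5
1.05 16.64 [609.6  48.4 317. ] F [ 4.8 -2.  13.1] w 11.0 ff 30.0
knob local [-14.1, -191.9, 153.7] 1.5
```

```bash
cat >> h.py <<'E'
zt=-np.cos(.3)*gz+np.sin(.3)*gy
qp=quat(-gx,zt)
S=L(-66,-197,142); E_=S+78*(.86*gx-.51*gz)
E
python3 - <<'E'
from h import *
print([bot.solve_ik(p,qp) is not None for p in(L(-90,-240,400),S,E_)])
bot.line_to(bar(1.06)-D*gz,20);st()
bot.move_gripper(20);bot.move_gripper(34); st("open")
p=bot.read_state()["tcp_pos"]
bot.line_to(p+[0,0,110],150); st("up")
bot.line_to(L(-90,-240,400),200,qp); bot.move_gripper(0); bot.pause(.8); st("clear")
kt,ks=knob("top",(310,140,370,225)),knob("scene",(220,180,330,310));print(kt,ks)
cv2.imwrite("pics/c.png",cv2.resize(bot.camera("scene")[100:310,150:400],None,fx=3,fy=2.8)[:,:,::-1])
E
```

```text
[True, True, True]
 17.02 [610.   48.3 317.2] F [-0.6 -1.1 12.6] w 11.0 ff 30.0
open 17.98 [607.8  49.4 312.6] F [-0.3 -0.5 -0.3] w 33.6 ff 0.0
up 18.87 [607.4  49.5 421.5] F [-0.1 -0.  -0.3] w 34.1 ff 0.0
clear 21.84 [ 498.5 -177.8  400. ] F [-0.4  0.6 -0.5] w 0.3 ff 0.0
(array([0., 0.]), 0.0) (array([266.00961538, 249.375     ]), 104.0)
```

View pics/c.png

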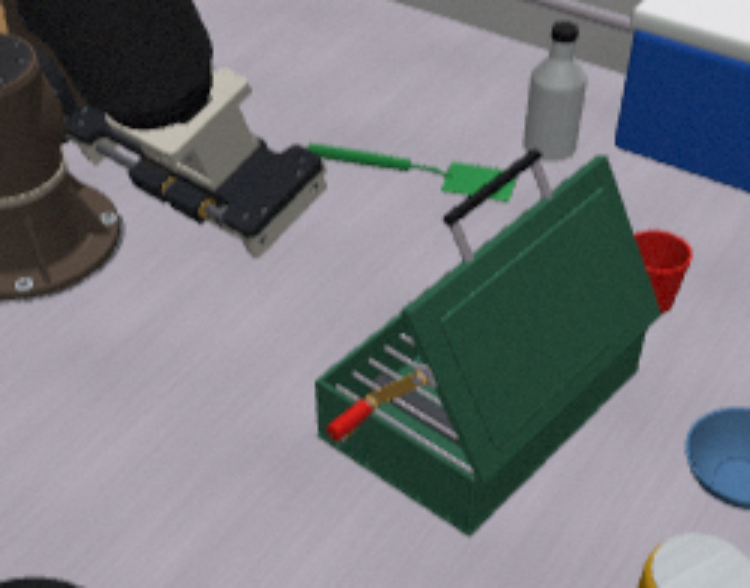

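The lid stands on the stay alone, with the knob unchanged at about (266,249). Next I push it.

```bash
python3 - <<'E'
from h import *
bot.pause(.7)
bot.line_to(S+[0,0,90],150); bot.line_to(S,100); st("pre")
d=.86*gx-.51*gz
for k in(20,35,50,64,78):
    bot.line_to(S+k*d,70); st(k); print(knob("scene",(220,180,330,310)))
bot.line_to(E_-50*gx+20*gz-20*gy,120);st("back")
print(knob("scene",(220,180,330,310)))
E
```

```text
pre 25.06 [ 528.6 -138.6  142.6] F [ 0.5 -0.2 -0. ] w 0.6 ff 0.0
20 25.49 [ 545.3 -140.8  131.2] F [ 0.5 -0.4 -0.2] w 0.6 ff 0.0
(array([0., 0.]), 0.0)
35 25.91 [ 558.  -142.6  123.6] F [-0.4  0.1 -0.3] w 0.2 ff 0.4
(array([262., 257.]), 1.0)
50 26.32 [ 571.2 -144.4  116. ] F [ 0.2  0.1 -0.4] w 0.5 ff 0.0
(array([266., 262.]), 1.0)
64 26.73 [ 583.2 -146.1  109.1] F [ 0.6  0.  -0.2] w 0.5 ff 0.0
(array([269. , 265.5]), 2.0)
78 27.12 [ 593.4 -147.4  101.3] F [-2.4  0.  -1.8] w 0.6 ff 1.1
(array([272. , 269.5]), 2.0)
back 27.8 [ 542.8 -160.8  122.9] F [0.3 0.8 0.2] w 0.8 ff 0.0
(array([278.48958333, 268.28125   ]), 96.0)
```

```bash
python3 - <<'E'
from h import *
st();print(knob("scene",(220,180,330,310)));bot.pause(.3);print(knob("scene",(220,180,330,310)))
cv2.imwrite("pics/d.png",cv2.resize(bot.camera("scene")[100:310,150:400],None,fx=3,fy=2.8)[:,:,::-1])
E
```

```text
27.85 [ 542.8 -160.7  122.5] F [ 0.7 -1.  -0.5] w 0.1 ff 0.0
(array([278.80208333, 268.32291667]), 96.0)
(array([279.25252525, 270.04040404]), 99.0)
```

View pics/d.png

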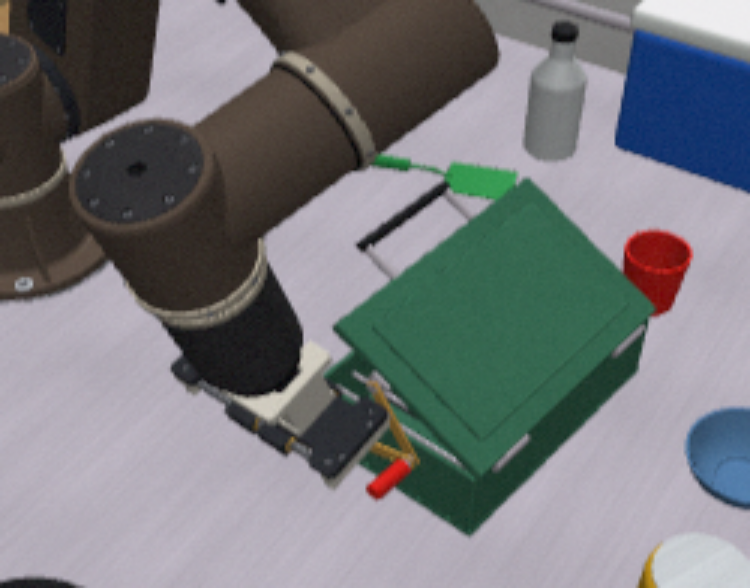

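The knee is broken (knob at about (279,270)) and the lid is sinking, so I back off to the side.

```bash
python3 - <<'E'
from h import *
p=bot.read_state()["tcp_pos"]
bot.line_to(p-110*gy-20*gx+60*gz,150);st()
for i in range(3):
    bot.pause(1.2);kt,ks=knob("top",(310,140,370,225)),knob("scene",(220,180,330,310));print(ks)
st();print(kt,two(kt[0],ks[0]))
cv2.imwrite("pics/e.png",np.hstack([bot.camera("scene"),bot.camera("top")])[60:330,:].copy()[:,:,::-1])
i=cv2.imread("pics/e.png");cv2.imwrite("pics/e.png",cv2.resize(i,(800,193)))
cv2.imwrite("pics/f.png",cv2.resize(bot.camera("scene")[100:310,150:400],None,fx=3,fy=2.8)[:,:,::-1])
E
```

```text
29.29 [ 507.4 -266.2  181.5] F [ 0.4  0.2 -0.5] w 0.5 ff 0.0
(array([279.08536585, 280.5       ]), 82.0)
(array([279.01162791, 280.48837209]), 86.0)
(array([279.09756098, 280.53658537]), 82.0)
 33.19 [ 507.5 -266.8  182. ] F [-0.1 -0.2  0.4] w 0.5 ff 0.0
(array([330.13513514, 176.56756757]), 37.0) (array([ 627.58106719, -147.55897694,   51.50650065]), np.float64(2.520210101061544))
```

View pics/f.png

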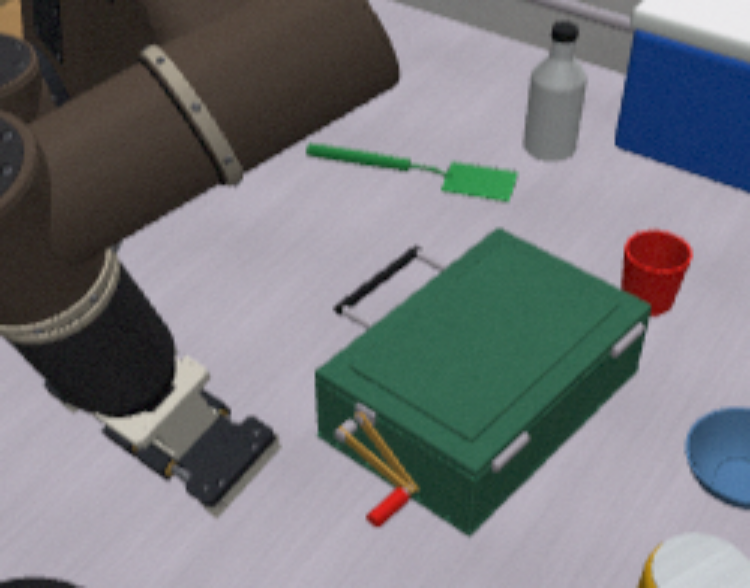

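View pics/e.png

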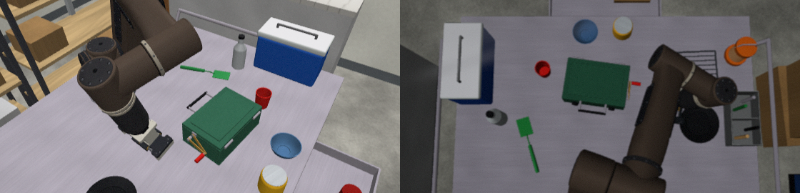

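The lid is fully shut, the knob is back at its first pixel (279,280), and the bystanders look undisturbed; the robot touches nothing.

```bash
python3 -c "
from plant import bot
print(bot.close_job())"
```

```text
the job is handed in; nothing more can be done
None
```

The job is handed in at about 33 s of the 54 s allowed: the lid was raised until the stay locked, left standing on the stay alone, then the knee was broken with the knob and the lid sank fully shut with the stay folded; in the final pictures the cup, bottle, plate and spatula look unmoved.

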